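Make room in the tray for the spare lidded pot

TASK

The brass vessels in the long wooden tray stand packed against its right-hand end, with the free room at its left-hand end. Slide the neighbours apart inside the tray and set the spare round lidded pot, now out on the table, into the row directly on the left of the open cup, between it and the next pot (left and right as seen from the robot). In the end all four vessels stand upright on the tray's floor; do not tip any of them over.

Things in the scene. Friction and masses are not known exactly. Their poses are not given: they have to be found in the camera images.
- tray: Shallow wooden tray, fixed. Origin: centre of its underside, on the table; y along the row towards its left-hand end (seen from the robot), x across, z up. Floor 8 mm thick, walls 8 mm thick and 28 mm high; inside 84 mm (x) by 284 mm (y), so four vessels leave 28 mm of play. Three stand in it at first, side by side, the first against the -y end.
- cup_mid (a point): open brass cup without a lid, standing in the tray's row, first or second from its -y end: 64 mm across, 42 mm high, wall 3 mm, 0.15 to 0.3 kg. This point is on its axis half-way up, 21 mm above its underside. Its yaw has no meaning.
- spare_mid (a point): Round brass pot, flat lid, upright knob: body 64 mm across, 42 mm high; knob 16 mm across, from 42 to 80 mm above the underside; 0.2 to 0.4 kg. This point: on its axis, 40 mm above the underside. z up, yaw meaningless. The spare one, standing on the table between robot and tray. Bystanders near it: a square brass box with a like knob, a stemmed goblet and a steel jug.
- pot_a_mid (a point): Round brass pot, flat lid, upright knob: body 64 mm across, 42 mm high; knob 16 mm across, from 42 to 80 mm above the underside; 0.2 to 0.4 kg. This point: on its axis, 40 mm above the underside. z up, yaw meaningless. It stands in the tray, first or second from the -y end (the cup has the other of these two places).
- pot_e_mid (a point): Round brass pot, flat lid, upright knob: body 64 mm across, 42 mm high; knob 16 mm across, from 42 to 80 mm above the underside; 0.2 to 0.4 kg. This point: on its axis, 40 mm above the underside. z up, yaw meaningless. It stands in the tray as third from the -y end, nearest the free room; up to 6 mm of play to the second.
Mind the look-alikes: they are no part of the job. What is shaped like the part that bears spare_mid but turquoise is not meant.

How it is judged (in metres and radians):
At the end, for the whole second after the job is handed in: The spare pot, the cup and the two other pots stand in the tray on its floor (within 6 mm in height, 10 degrees of upright, 15 mm of the tray's centre line), the spare at rest as the cup's next neighbour on the tray's +y side (centres less than 100 mm apart) (angle between each of spare_mid, cup_mid, pot_a_mid, pot_e_mid's own z axis and vertical below 0.17 rad and z of spare_mid in the frame of tray between 0.042 and 0.054 m and x of spare_mid in the frame of tray between -0.015 and 0.015 m and y of spare_mid in the frame of tray between -0.125 and 0.125 m and z of cup_mid in the frame of tray between 0.023 and 0.035 m and x of cup_mid in the frame of tray between -0.015 and 0.015 m and y of cup_mid in the frame of tray between -0.125 and 0.125 m and z of pot_a_mid in the frame of tray between 0.042 and 0.054 m and x of pot_a_mid in the frame of tray between -0.015 and 0.015 m and y of pot_a_mid in the frame of tray between -0.125 and 0.125 m and z of pot_e_mid in the frame of tray between 0.042 and 0.054 m and x of pot_e_mid in the frame of tray between -0.015 and 0.015 m and y of pot_e_mid in the frame of tray between -0.125 and 0.125 m and ((y of cup_mid in the frame of tray below -0.064 m and y of spare_mid in the frame of tray above -0.064 m) or (y of cup_mid in the frame of tray below 0 m and y of spare_mid in the frame of tray above 0 m)) and horizontal distance between spare_mid and cup_mid below 0.1 m and linear speed of spare below 0.02 m/s); the robot touches nothing.
It fails at once if the cup or one of the lidded pots tips by more than about 35 degrees (angle between any of spare_mid, cup_mid, pot_a_mid, pot_e_mid's own z axis and vertical above 0.6 rad).
It also fails if it takes over 51 s, if anything falls off the work surface, if the arm or the gripper's body presses on something with over 40 N, if the wrist force passes 120 N, or if a joint passes its speed limit or range.

ROBOT

A 6-joint arm with a two-finger parallel gripper is mounted at the origin on the work surface. World frame = base frame: x ahead of the robot, y to its left, z up, the work surface at z = 0. Lengths are in m, angles in degrees, forces in N, time in s.
With the tool pointing down it reaches from about 0.275 to 1 m from the base axis. Payload 8.4 kg.
Tool frame: the origin (TCP) lies on the front face of the gripper's body, between the roots of the fingers; the fingertips stand 73 mm ahead of it and the grasp point (between the pads) lies 54 mm ahead of it (env.tcp_to_grasp is the x of the grasp point in the tool frame, in m); x points along the fingers, y is the direction in which the jaws open and shut, and the axes are right-handed (so a half turn about x gives the same grasp; the last joint's range is limited). The gripper opens to 85 mm and grips with 20 to 120 N. Pads are 22 mm wide; open, the fingers measure 114 mm over their backs; the gripper's body (76 mm by 85 mm) begins 54 mm behind the grasp point. The pads swing forward as they close: fully open they stand 13 mm farther back than shut.
Start: joints at [-67.174, 20.225, 93.587, -0, 66.188, -0.138], TCP at [0.244, -0.575, 0.304] pointing down, gripper open.
Joint ranges: [-150.9, 150.9], [-52.94, 120.26], [3.33, 152.33], [-74.26, 254.26], [0, 154.13], [-172.89, 172.89]. Speed limits (degrees/s): [127.2, 127.2, 159.86, 180, 180, 180].

INTERFACE

Orientations are given as a 3x3 rotation matrix whose columns are the frame's x, y, z axes.
In Python, from rig import env gives the robot as it stands.
- The arm moves only by the tool arm_command, never from a script. Its argument "targets" is one flat list of numbers, 5 for each row, row after row: the gripper command: -1 is shut, 1 is fully open, values between are in proportion, then the shift along the world's x, y, z in m, then the turn about the world's z in rad. A call has 1 to 10 rows; each row is the pose to reach, as a shift and turn from the pose commanded when the call began; what a row does not reach only later rows make up. A row lasts 1/10 s, in which the tool goes at most 50 mm and 8.59 degrees, less where a joint would pass 70% of its speed; a pose out of reach is approached as far as the arm can. A call with a gripper value outside its range is refused whole. The fingers move at their own pace and stop on an object; the grip force is fixed at half the most. Time passes only in rows, so rows that repeat a pose let the fingers close. It gives the time, the measured TCP pose, the force and the opening at its end, in the units of the state.
- env.state(): the state, without advancing time (a new reading comes with each control period).
- env.capture(name): name is "scene" or "top" or "wrist"; returns (picture, depth): 420x560x3 uint8, blue, green, red; 420x560 float32, m along the optical axis (not along the pixel's ray), 0 where there is no reading.
- env.camera_params(name): a dict with "fx", "fy", "cx", "cy" (pixels), "eye" and "attitude" of the camera in the world. Camera axes: x right, y down, z forward; pixel columns grow to the right and rows downward; lengths in m; the calibration is good to about 2 mm. A picture is of the moment at which its call begins: read the wrist's pose just before it. camera_params takes no time and is no camera call; for the wrist camera it gives the pose at the moment of the call.
- env.close_job(): hands the job in, once; it reports no verdict.
The state is a dict: "clock": time; "joint_positions": joint angles; "qd": joint speeds; "tau": joint torques, N m; "eef_pos": TCP position; "tcp_rot": TCP orientation; "ft_force": force on the tool from outside, world axes, zero at the start; "moment": the same for the moment, N m; "finger_gap": finger opening in m.
Only numpy, scipy, OpenCV 4.12 (cv2) and the standard library are available. Lean on these libraries where they do the work, as an engineer would, in place of code of your own. Each camera call takes 0.05 s, during which the arm holds its last target. There are 200 camera calls.

## Working session

There is one attempt and no reset: what is moved stays moved. The work goes in short steps, Python scripts to look and compute and a tool call to move; the robot and the scene stay as the last step left them, time stands still between calls to the robot, and variables do not carry over. Pictures are saved under pics/ and viewed, about 8 in all and at most 12, crops included, and the job is handed in when it is done.

Besides the shell and the picture viewer there is one more tool, called as name(argument=value, ...) on one line, values as JSON. arm_command: Moves the arm, as the interface text tells. Its arguments: {"type":"object","properties":{"targets":{"type":"array","items":{"type":"number"}}},"required":["targets"]}

```bash
mkdir -p pics
cat > h.py <<'E'
import numpy as np, cv2
from rig import env
def shot(name):
    p=env.camera_params(name); im,d=env.capture(name)
    R=np.array(p['attitude']);e=np.array(p['eye'])
    v,u=np.mgrid[0:420,0:560]
    c=np.stack([(u-p['cx'])/p['fx']*d,(v-p['cy'])/p['fy']*d,d],-1)
    W=c@R.T+e; W[d==0]=np.nan
    return im,d,W,p
E
python3 - <<'E'
from h import *
print(env.camera_params('top'));print(env.camera_params('scene'))
for n in('top','scene'):
    im,d,W,p=shot(n); cv2.imwrite(f'pics/{n}0.png',im); np.save(f'{n}W.npy',W)
print(env.state())
E
```

```text
{'fx': 402.4919426663036, 'fy': 402.4919426663036, 'cx': 285.0368603208676, 'cy': 208.4350126894918, 'eye': array([0.51385187, 0.01080522, 0.81126267]), 'attitude': array([[ 0.01985306, -0.99966075,  0.01685918],
       [-0.9995662 , -0.02021245, -0.02142127],
       [ 0.02175476, -0.01642658, -0.99962838]])}
{'fx': 526.3819823365503, 'fy': 526.3819823365503, 'cx': 277.52496424168595, 'cy': 207.8024692109315, 'eye': array([ 1.15123267, -0.21457334,  0.71374738]), 'attitude': array([[ 0.32214186,  0.69083774, -0.64727724],
       [ 0.94668464, -0.23249272,  0.22301419],
       [ 0.00357937, -0.68460963, -0.72890112]])}
{'clock': 0.1, 'joint_positions': array([-6.71732793e+01,  2.02581970e+01,  9.36234802e+01, -8.50597857e-05,
        6.61895683e+01, -1.36580339e-01]), 'qd': array([-0.06234999, -0.15166794, -0.16174196,  0.12806577, -0.08124106,
       -0.0187567 ]), 'tau': array([-7.83305059e-04, -6.06358910e+01, -3.42818105e+01, -8.45603950e-05,
        3.91529786e-03, -1.64836098e-05]), 'eef_pos': array([ 0.24371836, -0.57516143,  0.30325018]), 'tcp_rot': array([[-4.83649906e-04,  3.90141700e-01, -9.20754701e-01],
       [ 1.14555625e-03, -9.20753989e-01, -3.90142000e-01],
       [-9.99999227e-01, -1.24346845e-03, -1.60668344e-06]]), 'ft_force': array([ 0.43261128, -0.20708653, -0.25827187]), 'moment': array([-0.03404383, -0.00271509,  0.00943374]), 'finger_gap': 0.08547360239005729}
```

View pics/top0.png

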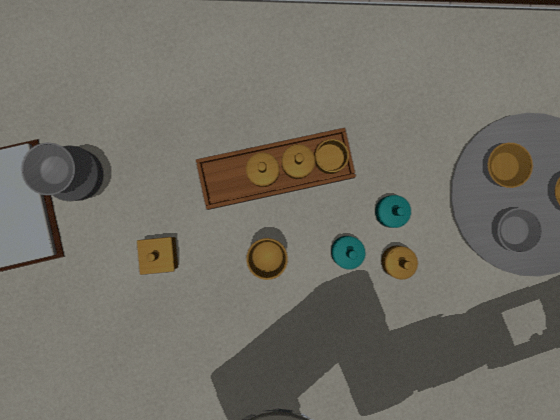

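View pics/scene0.png

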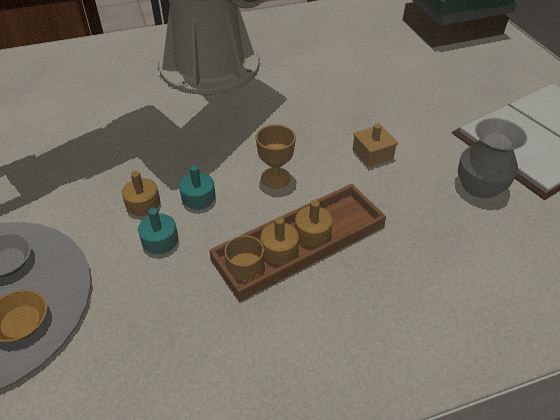

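Seen from the top: the tray holds the cup at (332,156), pot_a at (298,161) and pot_e at (262,168), with the free room on the image's left (+y). There are four candidates for the spare:
- Round brass pot at (400,263): fits, being brass, round and knobbed.
- Turquoise pots at (348,252) and (393,211): wrong colour.
- Square box at (156,256): wrong shape.

Next I'll measure positions and confirm the spare in an enlarged crop.

Run:
```python
from h import *
im=cv2.imread('pics/top0.png');W=np.load('topW.npy')
cv2.imwrite('pics/crop.png',cv2.resize(im[110:290,190:430],None,fx=3.2,fy=3.2,interpolation=2))
def top(u,v,z0,z1,r=22):
    s=W[v-r:v+r,u-r:u+r].reshape(-1,3); s=s[(s[:,2]>z0)&(s[:,2]<z1)]
    return len(s),s.mean(0).round(4),((s.max(0)+s.min(0))/2).round(4),np.ptp(s,0).round(3)
print('spare knob',top(400,263,.07,.09),'body',top(400,263,.036,.048))
for n,u,v in(('a',298,161),('e',262,168)):print(n,top(u,v,.08,.1,14),'body',top(u,v,.044,.056,18))
print('cup',top(332,156,.042,.06,20))
hsv=cv2.cvtColor(im,cv2.COLOR_BGR2HSV)
# tray: points above z>.02 in the region
m=(W[...,2]>.02)&(W[...,2]<.06);r=np.zeros_like(m);r[120:215,190:362]=1;m&=r
b=cv2.minAreaRect(W[m][:,:2].astype(np.float32));print('tray',b,cv2.boxPoints(b))
```

```text
spare knob (74, array([ 0.4278, -0.2306,  0.0799]), array([ 0.4275, -0.2316,  0.0771]), array([0.015, 0.015, 0.014])) body (764, array([ 0.428 , -0.2298,  0.0428]), array([ 0.4273, -0.2322,  0.0422]), array([0.064, 0.064, 0.011]))
a (61, array([ 0.6176, -0.0287,  0.0882]), array([ 0.6178, -0.0291,  0.0862]), array([0.014, 0.013, 0.011])) body (800, array([ 0.6176, -0.0286,  0.0504]), array([ 0.6185, -0.0294,  0.0499]), array([0.063, 0.063, 0.011]))
e (63, array([0.601 , 0.0385, 0.088 ]), array([0.6012, 0.0382, 0.0856]), array([0.016, 0.014, 0.01 ])) body (802, array([0.6005, 0.0384, 0.0503]), array([0.6008, 0.0387, 0.0498]), array([0.061, 0.063, 0.009]))
cup (259, array([ 0.6287, -0.087 ,  0.0494]), array([ 0.6294, -0.089 ,  0.0483]), array([0.063, 0.069, 0.013]))
tray ((0.6059215068817139, 0.013111680746078491), (0.10034482181072235, 0.30046433210372925), 13.429646492004395) [[ 0.52222943  0.14758328]
 [ 0.59201264 -0.14466512]
 [ 0.6896136  -0.12135991]
 [ 0.61983037  0.17088848]]
```

View pics/crop.png

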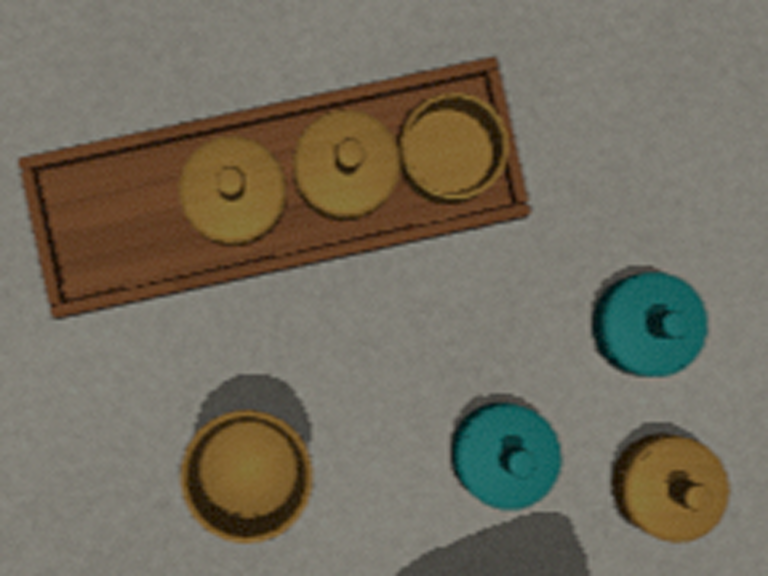

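The crop confirms it: the round brass pot at crop (670,488) is the spare, and the two turquoise ones are decoys. In the tray frame (13.4° yaw), pot_a is at y≈-0.043, pot_e at 0.026 and the cup at -0.11. I'll go above pot_a with the jaws across the tray.

arm_command(targets=[0, 0.374, 0.546, -0.1, 1.405, 0, 0.374, 0.546, -0.1, 1.405, 0, 0.374, 0.546, -0.1, 1.405, 0, 0.374, 0.546, -0.1, 1.405, 0, 0.374, 0.546, -0.1, 1.405, 0, 0.374, 0.546, -0.1, 1.405, 0, 0.374, 0.546, -0.1, 1.405, 0, 0.374, 0.546, -0.1, 1.405, 0, 0.374, 0.546, -0.1, 1.405, 0, 0.374, 0.546, -0.1, 1.405])

```text
clock: 1.1
eef_pos: [0.5239, -0.1657, 0.2288]
tcp_rot: [[-0.0, 0.971, 0.238], [-0.0, 0.238, -0.971], [-1.0, -0.0, -0.0]]
ft_force: [-0.1, -1.3, 0.4]
finger_gap: 0.0426
```

arm_command(targets=[0, 0, 0, 0, 0, 0, 0, 0, 0, 0, 0, 0, 0, 0, 0])

```text
clock: 1.4
eef_pos: [0.5227, -0.1682, 0.229]
tcp_rot: [[-0.001, 0.973, 0.232], [-0.0, 0.232, -0.973], [-1.0, -0.001, -0.0]]
ft_force: [0.1, -1.0, -0.0]
finger_gap: 0.0426
```

arm_command(targets=[0, 0.095, 0.14, -0.029, 0, 0, 0.095, 0.14, -0.029, 0, 0, 0.095, 0.14, -0.029, 0, 0, 0.095, 0.14, -0.029, 0, 0, 0.095, 0.14, -0.029, 0, 0, 0.095, 0.14, -0.029, 0, 0, 0.095, 0.14, -0.029, 0])

```text
clock: 2.1
eef_pos: [0.6174, -0.0294, 0.2004]
tcp_rot: [[-0.0, 0.973, 0.231], [-0.0, 0.231, -0.973], [-1.0, -0.001, 0.0]]
ft_force: [0.0, -0.8, -0.2]
finger_gap: 0.043
```

Run:
```python
from h import *
im,d,W,p=shot('wrist');cv2.imwrite('pics/w1.png',im)
s=W.reshape(-1,3);z=s[:,2]
m=(z>.083)&(z<.093)&(abs(s[:,0]-.61)<.06)&(abs(s[:,1])<.1)
M=m.reshape(420,560).astype(np.uint8);n,l,st,c=cv2.connectedComponentsWithStats(M)
for i in range(1,n):
    if st[i,4]>30: q=W[l==i];print(st[i,4],c[i].round(),np.median(q,0).round(4),((q.max(0)+q.min(0))/2).round(4),np.ptp(q,0).round(3))
print(env.state()['eef_pos'])
```

```text
544 [284. 117.] [0.6021 0.0397 0.0883] [0.6021 0.0397 0.0878] [0.015 0.015 0.005]
443 [285. 226.] [ 0.6191 -0.0268  0.0883] [ 0.6194 -0.0276  0.0865] [0.015 0.015 0.007]
[ 0.61754668 -0.02931089  0.20051075]
```

View pics/w1.png

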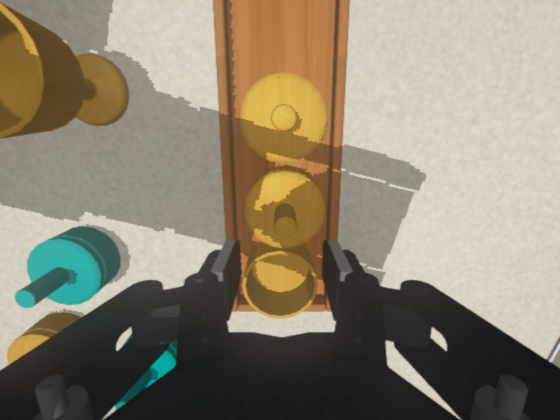

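The wrist view shows pot_a's knob at (285,226), centred between the jaws across the tray and within 2 mm of my estimate. I'll descend and grip it.

arm_command(targets=[0, 0.001, 0.001, -0.03, 0, 0, 0.001, 0.001, -0.06, 0, 0, 0.001, 0.001, -0.071, 0, 0, 0.001, 0.001, -0.071, 0, -1, 0.001, 0.001, -0.071, 0, -1, 0.001, 0.001, -0.071, 0, -1, 0.001, 0.001, -0.071, 0, -1, 0.001, 0.001, -0.071, 0, -1, 0.001, 0.001, -0.071, 0, -1, 0.001, 0.001, -0.071, 0])

```text
clock: 3.15
eef_pos: [0.62, -0.0268, 0.1306]
tcp_rot: [[0.002, 0.972, 0.233], [-0.0, 0.233, -0.972], [-1.0, 0.002, 0.001]]
ft_force: [-1.8, -2.9, 6.3]
finger_gap: 0.014
```

arm_command(targets=[-1, -0.002, 0.0082, 0.001, 0, -1, -0.004, 0.0163, 0.001, 0, -1, -0.006, 0.0245, 0.001, 0, -1, -0.008, 0.0327, 0.001, 0, -1, -0.01, 0.041, 0.001, 0, -1, -0.012, 0.049, 0.001, 0, -1, -0.014, 0.0572, 0.001, 0, -1, -0.016, 0.0654, 0.001, 0, -1, -0.018, 0.0735, 0.001, 0, -1, -0.02, 0.0817, 0.001, 0])

```text
clock: 4.15
eef_pos: [0.5996, 0.0555, 0.1308]
tcp_rot: [[0.001, 0.972, 0.233], [-0.001, 0.233, -0.972], [-1.0, 0.001, 0.001]]
ft_force: [0.6, -9.5, 8.5]
finger_gap: 0.0142
```

arm_command(targets=[-1, 0, 0, 0, 0, -1, 0, 0, 0, 0, 0, 0, 0, 0, 0, 0, 0, 0, 0, 0, 0, 0, 0, 0, 0, 0, 0, 0, 0, 0, 0, 0, 0, 0.04, 0, 0, 0, 0, 0.08, 0, 0, 0, 0, 0.08, 0])

```text
clock: 5.05
eef_pos: [0.602, 0.0552, 0.2153]
tcp_rot: [[0.008, 0.973, 0.233], [0.001, 0.233, -0.973], [-1.0, 0.008, 0.001]]
ft_force: [0.7, -0.0, 0.1]
finger_gap: 0.0426
```

Run:
```python
from h import *
im,d,W,p=shot('wrist');im2,d2,W2,p2=shot('top');cv2.imwrite('pics/t2.png',np.hstack([im2[90:300,150:430],cv2.resize(im,(280,210))]))
for n,W in(('w',W),('t',W2)):
  s=W;m=(s[...,2]>.085)&(s[...,2]<.091)&(abs(s[...,0]-.6)<.08)&(abs(s[...,1])<.18)
  k,l,st,c=cv2.connectedComponentsWithStats(m.astype(np.uint8))
  for i in range(1,k):
    if st[i,4]>30:
      q=np.median(W[l==i],0);e=q[:2]-[.6059,.0131];print(n,st[i,4],q.round(4),'tray',e@[.9727,.2322],e@[-.2322,.9727])
print(env.state()['eef_pos'])
```

```text
w 452 [0.5821 0.1176 0.0883] tray 0.0010956383807709303 0.10718231592493217
w 370 [0.5988 0.0564 0.0883] tray 0.003115525953363404 0.04373441602361775
t 56 [0.5808 0.1166 0.0882] tray -0.0003448409717800103 0.10645611838518544
[0.59968447 0.05506932 0.21112122]
```

View pics/t2.png

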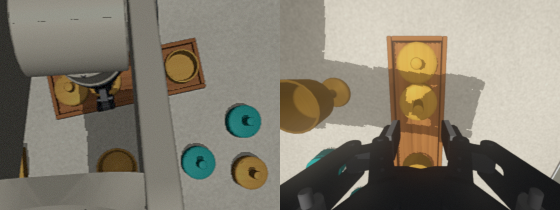

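Both pots slid cleanly: pot_a is now at tray y≈0.043 and pot_e at 0.107, both upright. In the wrist half of the picture their knobs are at about (418,62) and (418,102). Now to the spare.

arm_command(targets=[0, -0.171, -0.285, -0.01, 0, 0, -0.171, -0.285, -0.01, 0, 0, -0.171, -0.285, -0.01, 0, 0, -0.171, -0.285, -0.01, 0, 0, -0.171, -0.285, -0.01, 0, 0, -0.171, -0.285, -0.01, 0, 0, -0.171, -0.285, -0.01, 0, 0, -0.171, -0.285, -0.01, 0, 0, -0.171, -0.285, -0.01, 0, 0, -0.171, -0.285, -0.01, 0])

```text
clock: 6.15
eef_pos: [0.4283, -0.2292, 0.1995]
tcp_rot: [[-0.001, 0.972, 0.233], [0.001, 0.233, -0.972], [-1.0, -0.001, -0.001]]
ft_force: [-0.7, 1.2, 0.3]
finger_gap: 0.0424
```

Run:
```python
from h import *
for n in('wrist','top'):
  im,d,W,p=shot(n)
  if n=='wrist':cv2.imwrite('pics/w3.png',im)
  s=W;m=(s[...,2]>.077)&(s[...,2]<.083)&(abs(s[...,0]-.45)<.15)&(abs(s[...,1]+.2)<.12)
  k,l,st,c=cv2.connectedComponentsWithStats(m.astype(np.uint8))
  for i in range(1,k):
    if st[i,4]>30: print(n,st[i,4],c[i].round(),np.median(W[l==i],0).round(4),np.median(im[l==i],0))
print(env.state()['eef_pos'])
```

```text
wrist 573 [347.  80.] [ 0.4452 -0.13    0.0802] [109. 115.  42.]
wrist 390 [281. 227.] [ 0.4278 -0.2304  0.0804] [ 58.  104.5 134. ]
wrist 400 [423. 240.] [ 0.526  -0.2163  0.0803] [101.5 107.   34. ]
top 52 [401. 211.] [ 0.5259 -0.217   0.0805] [58.5 60.  12. ]
top 56 [353. 254.] [ 0.4457 -0.1301  0.0809] [62.  64.  19.5]
top 60 [408. 265.] [ 0.4276 -0.2313  0.0803] [26.  57.  76.5]
[ 0.42864011 -0.22894082  0.19982962]
```

View pics/w3.png

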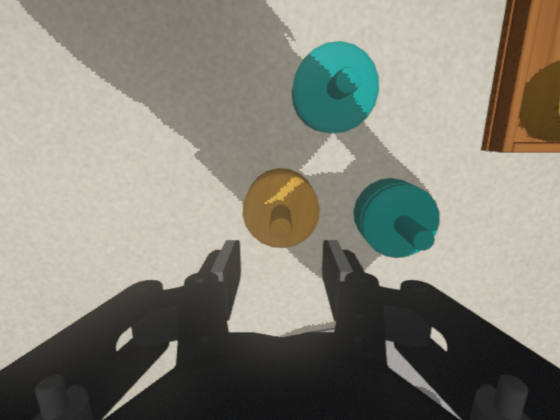

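The brass knob at (281,227) sits between the jaws, and the turquoise knobs at (347,80) and (423,240) are clear. I'll descend, grip and lift.

arm_command(targets=[0, -0.001, -0.002, -0.04, 0, 0, -0.001, -0.002, -0.07, 0, 0, -0.001, -0.002, -0.079, 0, 0, -0.001, -0.002, -0.079, 0, -1, -0.001, -0.002, -0.079, 0, -1, -0.001, -0.002, -0.079, 0, -1, -0.001, -0.002, -0.079, 0, -1, -0.001, -0.002, -0.079, 0, -1, -0.001, -0.002, -0.079, 0, -1, -0.001, -0.002, -0.079, 0])

```text
clock: 7.25
eef_pos: [0.4283, -0.2322, 0.1226]
tcp_rot: [[0.003, 0.973, 0.233], [-0.001, 0.233, -0.973], [-1.0, 0.002, 0.002]]
ft_force: [1.2, 2.5, 8.3]
finger_gap: 0.0141
```

arm_command(targets=[-1, 0, 0, 0.02, 0, -1, 0, 0, 0.05, 0, -1, 0, 0, 0.08, 0, -1, 0, 0, 0.11, 0, -1, 0, 0, 0.13, 0, -1, 0, 0, 0.13, 0, -1, 0, 0, 0.13, 0])

```text
clock: 7.95
eef_pos: [0.427, -0.2318, 0.2511]
tcp_rot: [[0.001, 0.973, 0.233], [-0.0, 0.233, -0.973], [-1.0, 0.0, 0.0]]
ft_force: [-0.3, 0.1, -3.6]
finger_gap: 0.0142
```

arm_command(targets=[-1, 0.023, 0.027, 0, 0, -1, 0.047, 0.053, 0, 0, -1, 0.07, 0.08, 0, 0, -1, 0.094, 0.106, 0, 0, -1, 0.117, 0.133, 0, 0, -1, 0.14, 0.159, 0, 0, -1, 0.164, 0.186, 0, 0, -1, 0.18, 0.204, 0, 0, -1, 0.187, 0.212, 0, 0, -1, 0.187, 0.212, 0, 0])

```text
clock: 8.95
eef_pos: [0.614, -0.0191, 0.2493]
tcp_rot: [[-0.002, 0.972, 0.234], [0.0, 0.234, -0.972], [-1.0, -0.002, -0.001]]
ft_force: [0.6, -0.4, -2.3]
finger_gap: 0.0141
```

Run:
```python
from h import *
im,d,W,p=shot('wrist');im2,d2,W2,p2=shot('scene')
cv2.imwrite('pics/w4.png',np.hstack([cv2.resize(im,(400,300)),im2[120:420,130:530]]))
T=lambda q:[float(((q[:2]-[.6059,.0131])@a).round(4)) for a in([.9727,.2322],[-.2322,.9727])]
s=W.reshape(-1,3);s2=W2.reshape(-1,3)
A=(s-[.6059,.0131,0]);A[:,0],A[:,1]=A[:,0]*.9727+A[:,1]*.2322,-A[:,0]*.2322+A[:,1]*.9727
B=(s2-[.6059,.0131,0]);B[:,0],B[:,1]=B[:,0]*.9727+B[:,1]*.2322,-B[:,0]*.2322+B[:,1]*.9727
for n,C in(('w',A),('s',B)):
  g=C[(abs(C[:,0])<.042)&(C[:,2]>.046)&(C[:,2]<.055)]
  for nm,lo,hi in(('cup',-.145,-.06),('a',0,.075)):
    q=g[(g[:,1]>lo)&(g[:,1]<hi)];print(n,nm,len(q),q.min(0).round(4) if len(q) else'',q.max(0).round(4) if len(q) else'')
print(T(env.state()['eef_pos']),env.state()['eef_pos'])
```

```text
w cup 51 [-0.0149 -0.1394  0.0488] [ 0.0153 -0.1345  0.0516]
w a 3811 [-0.0284  0.0117  0.0462] [0.0351 0.0746 0.0528]
s cup 278 [-0.0317 -0.1413  0.046 ] [ 0.0338 -0.077   0.0542]
s a 687 [-0.0271  0.0095  0.046 ] [0.0363 0.075  0.0547]
[-0.0007, -0.0343] [ 0.61313591 -0.02043546  0.24994246]
```

View pics/w4.png

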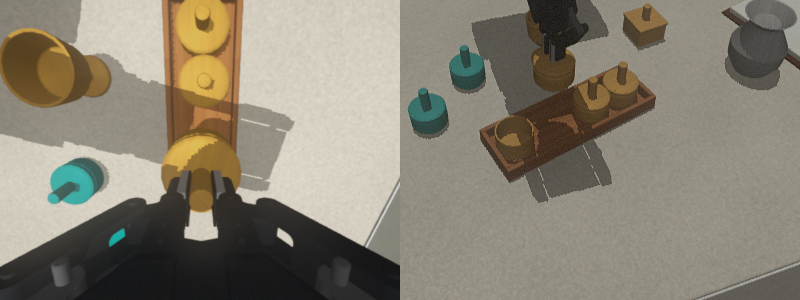

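The spare hangs upright. The gap runs from tray y=-0.077 to 0.0105 (87 mm) and the tool is at -0.034, about mid-gap. I'll lower it slowly and release.

arm_command(targets=[-1, 0, 0.001, -0.025, 0, -1, 0, 0.001, -0.05, 0, -1, 0, 0.001, -0.07, 0, -1, 0, 0.001, -0.085, 0, -1, 0, 0.001, -0.097, 0, -1, 0, 0.001, -0.106, 0, -1, 0, 0.001, -0.112, 0, -1, 0, 0.001, -0.116, 0, -1, 0, 0.001, -0.119, 0, -1, 0, 0.001, -0.119, 0])

```text
clock: 10.05
eef_pos: [0.6143, -0.0189, 0.1322]
tcp_rot: [[0.0, 0.972, 0.233], [-0.0, 0.233, -0.972], [-1.0, 0.0, 0.0]]
ft_force: [0.4, 0.2, -2.1]
finger_gap: 0.0142
```

arm_command(targets=[-1, 0, 0, -0.001, 0, -1, 0, 0, -0.002, 0, -1, 0, 0, -0.002, 0, -1, 0, 0, -0.002, 0])

```text
clock: 10.45
eef_pos: [0.6145, -0.0188, 0.1306]
tcp_rot: [[0.001, 0.973, 0.233], [0.0, 0.233, -0.973], [-1.0, 0.001, 0.0]]
ft_force: [0.1, 2.1, 2.2]
finger_gap: 0.0139
```

arm_command(targets=[0, 0, 0, 0, 0, 0, 0, 0, 0, 0, 0, 0, 0, 0, 0, 0, 0, 0, 0, 0, 0, 0, 0, 0.02, 0, 0, 0, 0, 0.05, 0, 0, 0, 0, 0.09, 0, 0, 0, 0, 0.12, 0, 0, 0, 0, 0.12, 0])

```text
clock: 11.35
eef_pos: [0.6165, -0.019, 0.2549]
tcp_rot: [[0.008, 0.972, 0.233], [-0.0, 0.233, -0.973], [-1.0, 0.007, 0.002]]
ft_force: [1.3, 0.5, -0.0]
finger_gap: 0.0428
```

arm_command(targets=[0, -0.12, -0.25, 0.05, 0, 0, -0.12, -0.25, 0.05, 0, 0, -0.12, -0.25, 0.05, 0, 0, -0.12, -0.25, 0.05, 0, 0, -0.12, -0.25, 0.05, 0, 0, -0.12, -0.25, 0.05, 0, 0, -0.12, -0.25, 0.05, 0, 0, -0.12, -0.25, 0.05, 0, 0, -0.12, -0.25, 0.05, 0])

```text
clock: 12.25
eef_pos: [0.4944, -0.2679, 0.2994]
tcp_rot: [[-0.001, 0.972, 0.233], [0.001, 0.233, -0.972], [-1.0, -0.001, -0.001]]
ft_force: [-0.3, 0.2, -0.2]
finger_gap: 0.0426
```

Run:
```python
from h import *
im,d,W,p=shot('top');im2,d2,W2,p2=shot('scene')
cv2.imwrite('pics/end.png',np.hstack([im[60:360,110:510],im2[120:420,130:530]]))
for n,W in(('t',W),('s',W2)):
  m=(W[...,2]>.085)&(W[...,2]<.091)&(abs(W[...,0]-.6)<.08)&(abs(W[...,1])<.18)
  k,l,st,c=cv2.connectedComponentsWithStats(m.astype(np.uint8))
  for i in range(1,k):
    if st[i,4]>15:
      q=np.median(W[l==i],0);e=q[:2]-[.6059,.0131];print(n,st[i,4],q.round(4),'tray',(e@[.9727,.2322]).round(4),(e@[-.2322,.9727]).round(4))
print(env.state()['clock'],env.state()['eef_pos'])
```

```text
t 56 [ 0.6133 -0.0191  0.0887] tray -0.0003 -0.033
t 62 [0.5976 0.0543 0.0884] tray 0.0015 0.042
t 58 [0.5809 0.1163 0.0882] tray -0.0004 0.1062
s 51 [0.5846 0.1171 0.0875] tray 0.0034 0.1061
s 55 [0.6009 0.0544 0.0876] tray 0.0048 0.0413
s 57 [ 0.6166 -0.0192  0.088 ] tray 0.0029 -0.0339
12.35 [ 0.49460888 -0.26770572  0.29959829]
```

View pics/end.png

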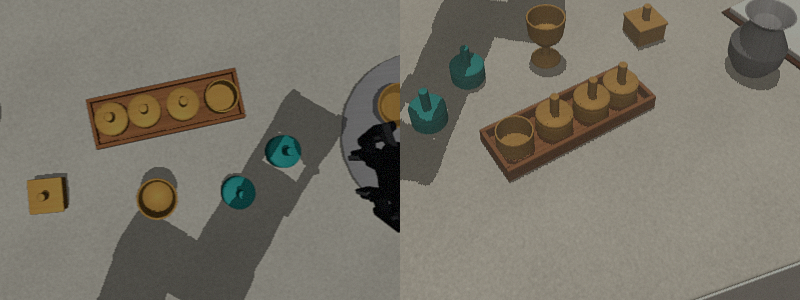

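All four vessels stand upright in the tray in the right order: cup (221,97), spare (182,103), pot_a (144,109), pot_e (110,118). The arm is clear of them, so I'm handing in.

```bash
python3 -c "
from rig import env
print(env.close_job())"
```

```text
the job is handed in; nothing more can be done
None
```

The spare pot now stands directly to the left of the open cup, between it and the next pot. The job was handed in at about 12.4 s of the 51 s allowed.

I gripped pot_a by its knob and slid it, pushing pot_e ahead of it, about 85 mm towards the free end. Then I picked up the round brass spare by its knob and lowered it into the 87 mm gap.

- **Positions:** in the last top view, the spare, pot_a and pot_e stood at tray y of about -0.033, 0.042 and 0.106 m, all within 2 mm of the centre line. The cup was at about -0.11 m, roughly 76 mm from the spare.
- **Standing:** the knob tops measured 88 mm above the table, as they must for pots standing on the tray floor. All four looked upright and the gripper was clear of everything.
- **Disagreement:** the scene camera put the pots about 3 mm further across the tray than the top camera did. That is a little more than the stated 2 mm calibration, but well inside the 15 mm limit. No check failed.

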